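# Open the safety-capped refill bottle at the lens-cleaning station

## Task

The white refill bottle at the desk's lens-cleaning station was dropped back without being pushed in: press it straight down until it is fully home in its well, then press its red push-and-turn safety cap down, twist it anticlockwise until it comes free, and lift it off. Finish while still holding the cap, level and still, straight above the open bottle and about 8 cm clear of its mouth; the bottle must stay fully home in its well and everything else on the desk where it is.

Things in the scene. Friction and masses are not known exactly. Their poses are not given: they have to be found in the camera images.
- cap_center (a point): Centre (half-way up) of the loose red push-and-turn cap on the bottle: round, ribbed, 58 mm across, 34 mm tall (top 17 mm above this point, lower edge 17 mm below), 47 g, two white arrows on top. z is its axis, up. Fingertips have 24 mm of room below its lower edge, above the bottle's sloping shoulder (18 mm when it is pressed). Not pressed, it can be neither turned nor pulled off.
- cap_top (a point): Centre of the cap's top face. Pressed down 4.5 mm or more on the bottle, the cap turns anticlockwise seen from above (about +z): keep it pressed for the first 0.6 rad (34 degrees); from there it is free to lift straight up; a stop ends the turn at 1.04 rad (60 degrees). Turn about 0.8 rad, then lift. It starts locked, with the cap's yaw equal to the bottle's.
- seal (a joint): Sprung seal disc inside the cap, in m: 0 with the cap locked on the bottle and not pressed; grows as the cap is pressed down on the bottle, to 0.006 at its firm stop; -0.002 with the cap off. Pressing the cap takes about 8 N to begin, 12.5 N at 4 mm and 14.5 N at the stop, once the bottle is home.
- bottle_mouth (a point): Centre of the rim of the white refill bottle's mouth, on its axis; axes as the bottle's, z up. Square bottle, 66 x 66 mm, blue label, 142 mm tall, neck 40 mm across; its lower part stands in the well, where it cannot turn. With the cap locked on, the cap's centre lies 5 mm below this point.
- bottle (a joint): How far the refill bottle is pushed down into its well, in m: 0 at the start, 12 mm proud (a gap between the bead round the bottle and the well's rim); 0.012 fully home (bead on rim, a firm stop). Rubber holds it by friction: 5 to 6 N pushed down, also through the cap, moves it before the cap gives. Pulling up with more than about 14 N drags it out again, to 0.
- dock: Black square well in the station's tray that holds the refill bottle: 78 x 78 mm outside, 54 mm tall, fixed; origin at the centre of its underside, 12 mm above the desk; x and y along its sides.
- station: Grey tray of the cleaning station, 200 (x) x 290 (y) x 12 mm with a 22 mm tall rim, fixed to the desk; origin at the centre of its underside. The two wells stand side by side, 140 mm apart, along its far (+x) half; either may hold the refill bottle.
- pump_mid (a point): Middle of the amber pump bottle with a black head, 52 mm across, 147 mm tall, standing loose in the other well. Leave alone.
- tissues: Carton of lens tissues, 64 x 125 x 46 mm, loose on the near part of the tray; origin at the centre of its underside. Leave alone.
- stapler: Black stapler, 135 x 36 x 65 mm, beside the station; origin at the centre of its underside. Leave alone.
- sample: Laminated timber sample block, 60 x 95 x 53 mm, beside the station; origin at the centre of its underside. Leave alone.
- pencups: Dark metal pencil cup, 72 mm across, 95 mm tall (pencils to 155 mm), at the far side of the desk; origin at the centre of its underside. Leave alone.
- handset: White charging base with a black sloping handset, 100 x 90 x 145 mm, at the far side of the desk; origin at the centre of its underside. Leave alone.
- mouse: Black computer mouse, 105 x 62 x 36 mm, at the far side of the desk; origin at the centre of its underside. Leave alone.
There are look-alikes about, which are no part of the job. There is more than one size of the part that bears cap_center; the job needs the middle-sized.

How it is judged:
On the way, in this order (a step that is already met when the one before it is completed fails the run):
1. the refill bottle is pressed fully home in its well, with the cap still locked on (value of joint bottle above 0.0105 m and angle between the x axis of cap_center and the x axis of bottle_mouth, either way round below 0.3 rad and z of cap_center in the frame of bottle_mouth below 0 m), for 0.2 s.
2. the cap, pressed down, has been twisted past its lock while still on the neck (value of joint bottle above 0.0105 m and angle between the x axis of cap_center and the x axis of bottle_mouth, either way round above 0.45 rad and z of cap_center in the frame of bottle_mouth below 0.002 m), for 0.05 s.
At the end, for the whole second after the job is handed in: The bottle is still home in its well (within 1.5 mm); the cap is held in the fingers, touching nothing of the bottle or well, its lower edge 40 to 140 mm above the bottle's mouth, its centre within 35 mm of the bottle's axis, level within 0.25 rad (14 degrees) and still (under 30 mm/s) (value of joint bottle above 0.0105 m and z of cap_center in the frame of bottle_mouth between 0.057 and 0.157 m and horizontal distance between cap_center and bottle_mouth below 0.035 m and angle between cap_center's own z axis and vertical below 0.25 rad and contact force between the fingers and cap above 1 N and contact force between cap and dock below 0.1 N and linear speed of cap below 0.03 m/s and angular speed of cap below 0.3 rad/s); the arm keeps its last pose, push and grip.
It fails at once if one of the other loose things (the pump bottle, the tissue carton, the stapler, the timber sample, the pencil cup, the headset base, the mouse) moved by more than 25 mm (distance of any of pump_mid, tissues, stapler, sample, pencups, handset, mouse from where it was at the start of the episode above 0.025 m).
It also fails if it takes over 42 s, if anything falls off the work surface, if the arm or the gripper's body presses on something with over 40 N, if the wrist force passes 120 N, or if a joint passes its speed limit or range.

## Robot

A 6-joint arm with a two-finger parallel gripper is mounted at the origin on the work surface. World frame = base frame: x ahead of the robot, y to its left, z up, the work surface at z = 0. Lengths are in m, angles in rad, forces in N, time in s.
With the tool pointing down it reaches from about 0.25 to 0.725 m from the base axis. Payload 4 kg.
Tool frame: the origin (TCP) lies midway between the tips of the shut fingers; the grasp point (between the pads) lies 19 mm behind it; z points along the fingers, y is the direction in which the jaws open and shut (so a half turn about z gives the same grasp; the last joint's range is limited). The gripper opens to 85 mm and grips with 20 to 120 N. Pads are 22 mm wide; open, the fingers measure 114 mm over their backs; the gripper's body (76 mm by 85 mm) begins 54 mm behind the grasp point. The pads swing forward as they close: fully open they stand 13 mm farther back than shut.
Start: joints at [0, 0.241, 0.005, 1.335, 0, 1.571], TCP at [0.5, -0, 0.231] pointing down, gripper open.
Joint ranges: [-2.72, 2.72], [-1.05, 1.87], [-1.09, 1.28], [-1.99, 2.15], [-1.42, 1.44], [-3.14, 3.14]. Speed limits (rad/s): [2.79, 2.79, 3.14, 3.14, 3.14, 3.14].

## Interface

Orientations are given as a unit quaternion [x, y, z, w].
In Python, from workcell import monitor, cams, order gives the robot as it stands.
- The arm moves only by the tool send_rows, never from a script. Its argument "moves" is a list of rows, each a list of 4 numbers: the shift along the tool's x, y, z as a fraction of full scale, then the turn about the tool's z as a fraction of full scale. A call has 1 to 20 rows; each row shifts and turns the commanded pose from where the row before left it, along the tool's axes as they then stand; what a row does not reach is not made up. Full scale, the value 1, is 100 cm for a shift and 0.1 rad for a turn. A row lasts 1/10 s, in which the tool goes at most 50 mm and 8.59 degrees, less where a joint would pass 70% of its speed; a pose out of reach is approached as far as the arm can. A call with a number of a shift or a turn outside -1 to 1 is refused whole. A call with a gripper value outside its range is refused whole. "claw" is the gripper's target within -1 to 1 (fully open at 1, half-way at 0, shut at -1), set as the call begins (left out, the last holds). The fingers move at their own pace and stop on an object; the grip force is fixed at half the most. Time passes only in rows, so rows that do not move let the fingers close. It gives the time, the measured TCP pose, the force and the opening at its end, in the units of the state.
- monitor.get_obs(): the state, without advancing time (a new reading comes with each control period).
- cams.camera(name): name is "scene" or "side" or "wrist"; returns (picture, depth): 400x640x3 uint8, blue, green, red; 400x640 float32, m along the optical axis (not along the pixel's ray), 0 where there is no reading.
- cams.camera_info(name): a dict with "intrinsics" (3x3 intrinsics, pixels), "T" (4x4, takes a point from camera to world coordinates); the wrist camera has in their place "mount" (4x4, takes a point from camera to tool coordinates, whose origin is the TCP and whose axes are the flange's). Camera axes: x right, y up, looking along -z (the intrinsics and any distortion apply to the point x, -y, -z); pixel columns grow to the right and rows downward; lengths in m; the calibration is good to about 2 mm. A picture is of the moment at which its call begins: read the wrist's pose just before it. camera_info takes no time and is no camera call.
- order.job_done(): hands the job in, once; it reports no verdict.
The state is a dict: "clock": time; "joint_pos": joint angles; "joint_vel": joint speeds; "tau": joint torques, N m; "eef_pos": TCP position; "tool_rot": TCP orientation; "ft_force": force on the tool from outside, world axes, zero at the start; "ft_torque": the same for the moment, N m; "grip_width": finger opening in m.
Only numpy, scipy, OpenCV 4.12 (cv2) and the standard library are available. Lean on these libraries where they do the work, as an engineer would, in place of code of your own. Each camera call takes 0.05 s, during which the arm holds its last target.

## Working session

There is one attempt and no reset: what is moved stays moved. The work goes in short steps, Python scripts to look and compute and a tool call to move; the robot and the scene stay as the last step left them, time stands still between calls to the robot, and variables do not carry over. Pictures are saved under pics/ and viewed, and the job is handed in when it is done.

Besides the shell and the picture viewer there is one more tool, called after "Emit:" by a JSON object that holds its "method" and its "body", one argument or row to a line. send_rows: Moves the arm, as the interface text tells. Its arguments: {"type":"object","properties":{"moves":{"type":"array","items":{"type":"array","items":{"type":"number","minimum":-1,"maximum":1}}},"claw":{"type":"number"}},"required":["moves"]}

```bash
ls; mkdir -p pics; python3 - <<'E'
from workcell import monitor,cams,order
import cv2,numpy as np
o=monitor.get_obs();print(o)
for n in ["scene","side","wrist"]:
    p,d=cams.camera(n);cv2.imwrite(f"pics/{n}0.png",p);np.save(f"pics/{n}0.npy",d)
    i=cams.camera_info(n);print(n,{k:np.round(v,4).tolist() if not isinstance(v,str) else v for k,v in i.items()})
E
```

```text
pics
{'clock': 0.0, 'joint_pos': array([-3.04194933e-05,  2.41431464e-01,  3.70265561e-03,  1.33520789e+00,
        2.93144428e-05,  1.57082499e+00]), 'joint_vel': array([ 0.00017453, -0.00011524,  0.00027445, -0.00182553,  0.00077104,
        0.00014717]), 'tau': array([ 5.50268451e-04, -3.72315860e+01,  2.52406776e+01,  1.67737965e-02,
        2.29149265e-05,  1.14679995e-05]), 'eef_pos': array([ 4.99353613e-01, -6.29315048e-06,  2.30395508e-01]), 'tool_rot': array([ 0.70712728,  0.70708548, -0.00074637, -0.0007671 ]), 'ft_force': array([0.20730147, 0.00237906, 0.90326614]), 'ft_torque': array([-0.01648713,  0.0359667 ,  0.03910684]), 'grip_width': 0.08526142979957764}
scene {'intrinsics': [[492.7261, 0.0, 316.785], [0.0, 492.7261, 202.4446], [0.0, 0.0, 1.0]], 'T': [[-0.6664, -0.631, 0.3972, 1.074], [0.7456, -0.5614, 0.3591, 0.5169], [-0.0036, 0.5354, 0.8446, 1.1616], [0.0, 0.0, 0.0, 1.0]]}
side {'intrinsics': [[415.2162, 0.0, 322.3409], [0.0, 415.2162, 204.7511], [0.0, 0.0, 1.0]], 'T': [[0.8931, 0.3199, -0.3163, 0.229], [-0.4497, 0.6179, -0.645, -0.6548], [-0.0109, 0.7183, 0.6957, 0.8971], [0.0, 0.0, 0.0, 1.0]]}
wrist {'intrinsics': [[308.4467, 0.0, 318.5748], [0.0, 308.4467, 201.506], [0.0, 0.0, 1.0]], 'mount': [[-0.0, 0.9655, 0.2603, 0.065], [1.0, 0.0001, -0.0003, -0.0001], [-0.0004, 0.2603, -0.9655, -0.1411], [0.0, 0.0, 0.0, 1.0]]}
```

View pics/scene0.png

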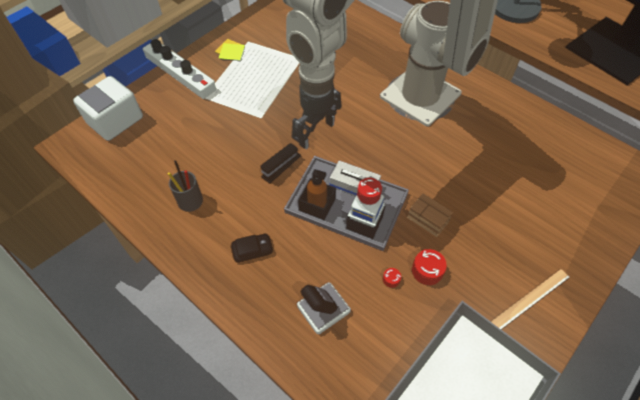

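View pics/side0.png

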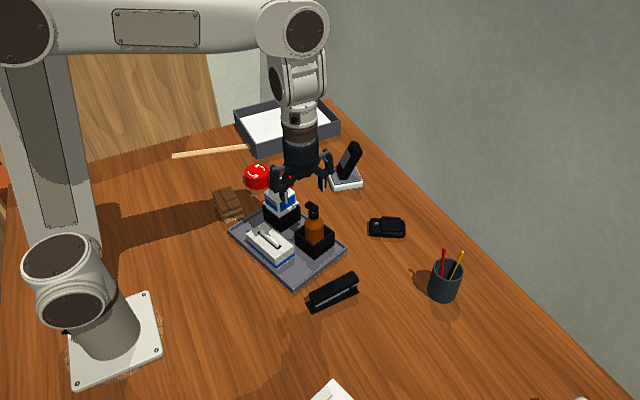

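View pics/wrist0.png

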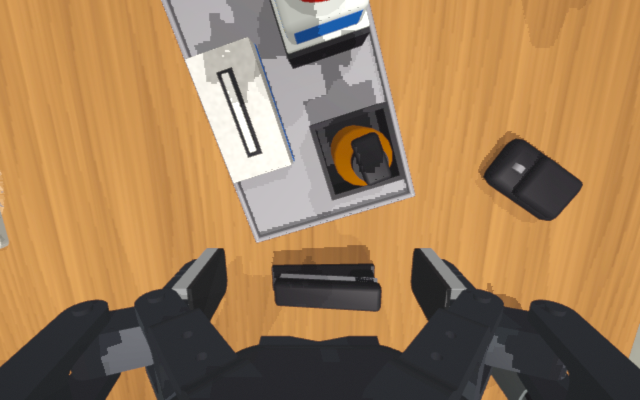

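The scene view shows the red cap on the white bottle at about (369,190). The loose red look-alikes stand on the desk at (431,265) and (392,277), and the pump is at (318,190). The wrist view shows the tray turned by about 15°, with the bottle on its +y side. Next I'll measure the cap.

```bash
cat > h.py <<'E'
import cv2,numpy as np
from workcell import monitor,cams,order
from scipy.spatial.transform import Rotation as R
def Tof(n,o=None):
    i=cams.camera_info(n)
    if 'T' in i: return np.array(i['T']),np.array(i['intrinsics'])
    T=np.eye(4);T[:3,:3]=R.from_quat(o['tool_rot']).as_matrix();T[:3,3]=o['eef_pos']
    return T@np.array(i['mount']),np.array(i['intrinsics'])
def pts(u,v,d,T,K):
    c=np.c_[(u-K[0,2])/K[0,0]*d,-(v-K[1,2])/K[1,1]*d,-d]
    return c@T[:3,:3].T+T[:3,3]
def ray_plane(u,v,z,T,K):
    u=np.atleast_1d(u);v=np.atleast_1d(v)
    p=pts(u,v,np.ones(len(u)),T,K);o=T[:3,3];r=p-o
    return o+r*((z-o[2])/r[:,2])[:,None]
def red(p):
    h=cv2.cvtColor(p,cv2.COLOR_BGR2HSV)
    return (((h[...,0]<8)|(h[...,0]>172))&(h[...,1]>150)&(h[...,2]>60)).astype(np.uint8)
E
python3 - <<'E'
from h import *
for n in ["scene","side"]:
    p=cv2.imread(f"pics/{n}0.png");d=np.load(f"pics/{n}0.npy");T,K=Tof(n)
    m=red(p);k,l,s,c=cv2.connectedComponentsWithStats(m)
    for j in range(1,k):
        if s[j,4]<60: continue
        v,u=np.nonzero((l==j)&(d>0));P=pts(u,v,d[v,u],T,K)
        print(n,s[j],"mean",P.mean(0).round(3),"zmax pct",np.percentile(P[:,2],[5,50,90,98]).round(4))
        zt=np.percentile(P[:,2],95)
        t=P[P[:,2]>zt-0.006]
        print('  top n',len(t),'ctr minmax',((t.min(0)+t.max(0))/2).round(4),'span',(np.ptp(t,axis=0)).round(4))
p=cv2.imread("pics/scene0.png")[140:300,270:470];cv2.imwrite("pics/crop.png",cv2.resize(p,None,fx=4,fy=3.75,interpolation=cv2.INTER_CUBIC))
E
```

```text
scene [358 178  24  26 376] mean [0.506 0.172 0.178] zmax pct [0.16   0.1816 0.1851 0.1867]
  top n 250 ctr minmax [0.4982 0.1685 0.1839] span [0.0567 0.0539 0.0085]
scene [412 249  35  36 821] mean [0.503 0.374 0.038] zmax pct [0.0061 0.045  0.0481 0.05  ]
  top n 508 ctr minmax [0.4958 0.3714 0.0488] span [0.078  0.0772 0.0112]
scene [383 268  19  20 229] mean [0.58  0.319 0.021] zmax pct [0.0028 0.024  0.0272 0.0296]
  top n 149 ctr minmax [0.576  0.3168 0.0266] span [0.0425 0.0416 0.0082]
side [244 163  28  27 531] mean [0.489 0.342 0.047] zmax pct [0.0039 0.0449 0.0513 0.1831]
  top n 31 ctr minmax [0.4763 0.1741 0.1783] span [0.0147 0.0365 0.0145]
side [440 247   6  31  99] mean [ 0.754 -0.229  0.108] zmax pct [0.0618 0.1093 0.1481 0.1536]
  top n 15 ctr minmax [ 0.7521 -0.2235  0.1507] span [0.0066 0.0077 0.0079]
```

View pics/crop.png

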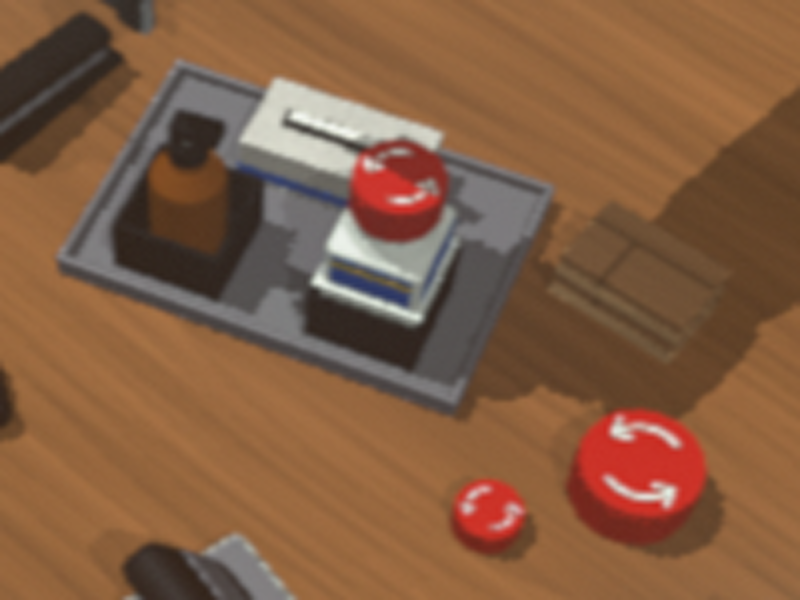

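Emit:
{"method": "send_rows", "body": {
  "moves": [
    [0.04,0,-0.01,0],
    [0.04,0,-0.01,0],
    [0.02,0,0,0],
    [0,0,0,0],
    [0,0,0,0]
  ]
}}

```text
clock: 0.65
eef_pos: [0.4997, 0.1001, 0.2509]
tool_rot: [0.707, 0.708, -0.001, -0.0]
ft_force: [0.1, 0.7, 0.7]
grip_width: 0.0853
```

```bash
python3 - <<'E'
from h import *
o=monitor.get_obs();p,d=cams.camera("wrist");cv2.imwrite("pics/w1.png",p);np.save("pics/w1.npy",d)
print(o['clock'],o['eef_pos'],o['tool_rot'],o['ft_force'])
T,K=Tof("wrist",o);m=red(p);k,l,s,c=cv2.connectedComponentsWithStats(m)
for j in range(1,k):
    if s[j,4]<200: continue
    v,u=np.nonzero((l==j)&(d>0));P=pts(u,v,d[v,u],T,K);print(s[j],np.percentile(P[:,2],[5,50,90,98]).round(4))
    zt=np.percentile(P[:,2],90);t=P[P[:,2]>zt-0.005];print(((t.min(0)+t.max(0))/2).round(4),np.ptp(t,axis=0).round(4))
    (cx,cy),r=cv2.minEnclosingCircle(np.c_[u,v][P[:,2]>zt-0.005].astype(np.float32));print(cx,cy,r,ray_plane(cx,cy,zt,T,K))
E
```

```text
0.65 [0.49966592 0.10005982 0.25085314] [ 7.06711918e-01  7.07501161e-01 -6.04701384e-04 -7.81694680e-05] [0.06696314 0.67097068 0.66751403]
[ 271   71   86   90 5294] [0.1804 0.1816 0.1824 0.1829]
[0.4961 0.1658 0.1809] [0.0563 0.0568 0.0062]
313.6379699707031 115.31635284423828 44.92380142211914 [[0.49627854 0.16688292 0.18238612]]
```

View pics/w1.png

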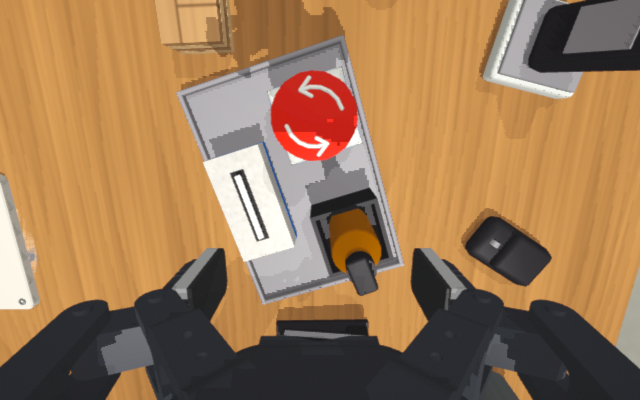

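The cap sits at about (313,115) in the wrist view, centred near (0.497, 0.167) with its top at z≈0.182. The gripper's path down to it is clear. I'll move above it, then down.

Emit:
{"method": "send_rows", "body": {
  "moves": [
    [0.035,-0.003,0,0],
    [0.032,0,0,0],
    [0,0,0.03,0],
    [0,0,0.02,0],
    [0,0,0,0],
    [0,0,0,0]
  ],
  "claw": 1
}}

```text
clock: 1.3
eef_pos: [0.497, 0.1659, 0.2014]
tool_rot: [0.708, 0.707, -0.001, -0.0]
ft_force: [0.5, 0.2, 0.5]
grip_width: 0.0851
```

```bash
python3 - <<'E'
from h import *
o=monitor.get_obs();p,d=cams.camera("wrist");cv2.imwrite("pics/w2.png",p)
ps,ds=cams.camera("scene");cv2.imwrite("pics/s2.png",cv2.resize(ps[120:280,290:450],(640,640))[:600])
print(o['clock'],o['eef_pos'],o['ft_force'])
T,K=Tof("wrist",o);m=red(p);k,l,s,c=cv2.connectedComponentsWithStats(m)
for j in range(1,k):
    if s[j,4]<800: continue
    v,u=np.nonzero((l==j)&(d>0));P=pts(u,v,d[v,u],T,K);print(s[j],np.percentile(P[:,2],[5,50,90,98]).round(4))
    zt=np.percentile(P[:,2],90);t=P[P[:,2]>zt-0.005];print(((t.min(0)+t.max(0))/2).round(4),np.ptp(t,axis=0).round(4))
E
```

```text
1.3 [0.4969626  0.16593771 0.20135655] [0.54079846 0.23697161 0.5250519 ]
[ 376    0   51   53 1843] [0.008  0.0238 0.0249 0.0255]
[0.5751 0.3155 0.0232] [0.043  0.0394 0.0064]
[ 267  178  102  108 7582] [0.1662 0.1815 0.1823 0.1828]
[0.4963 0.1661 0.1805] [0.057  0.0578 0.0065]
```

View pics/w2.png

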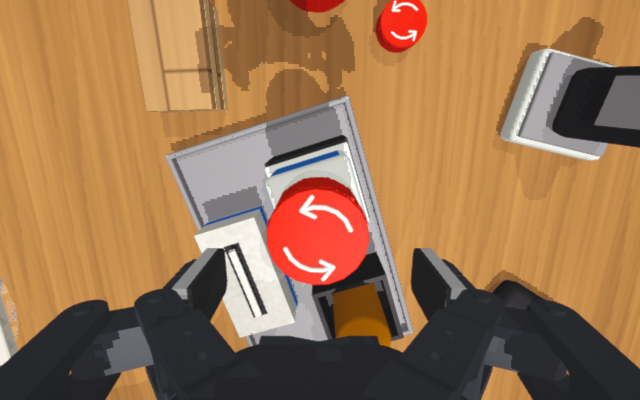

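View pics/s2.png

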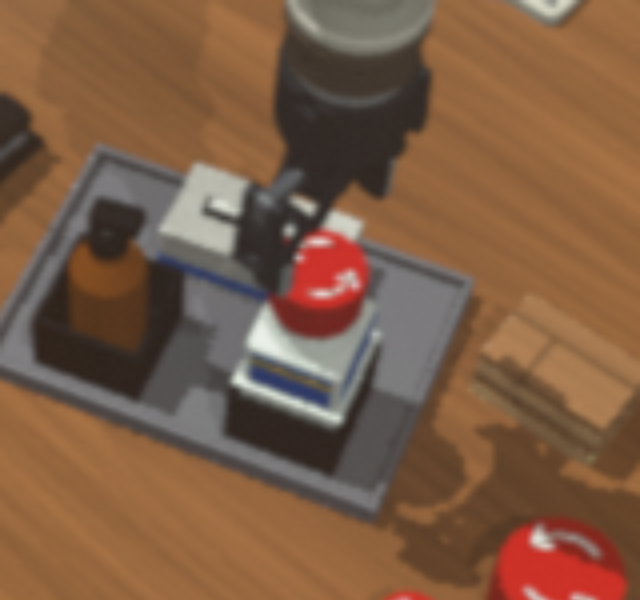

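The cap is centred between the jaws, at (317,230) in the wrist view. I'll go down 60 mm and close.

Emit:
{"method": "send_rows", "body": {
  "moves": [
    [0,-0.0005,0.03,0],
    [0,0,0.02,0],
    [0,0,0.01,0],
    [0,0,0,0],
    [0,0,0,0]
  ]
}}

```text
clock: 1.9
eef_pos: [0.4974, 0.1671, 0.1425]
tool_rot: [0.707, 0.707, 0.001, 0.0]
ft_force: [-0.5, -0.1, 0.6]
grip_width: 0.0852
```

```bash
python3 - <<'E'
from h import *
o=monitor.get_obs();p,d=cams.camera("wrist");cv2.imwrite("pics/w3.png",p)
ps,ds=cams.camera("side");cv2.imwrite("pics/s3.png",cv2.resize(ps[130:290,210:370],(600,600)))
print(o['clock'],o['eef_pos'],o['ft_force'])
E
```

```text
1.9 [0.49735674 0.16709843 0.14250254] [-0.50065973 -0.10749854  0.62655905]
```

View pics/w3.png

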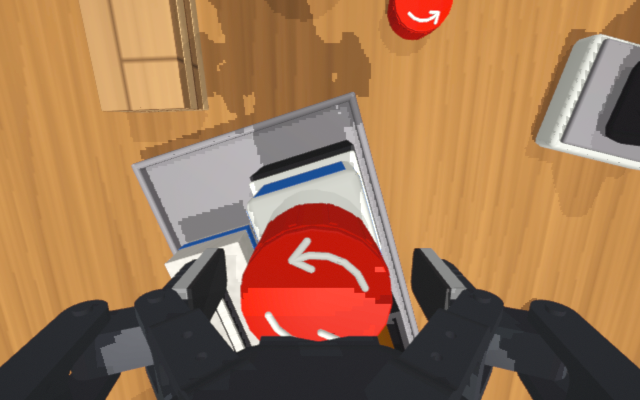

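View pics/s3.png

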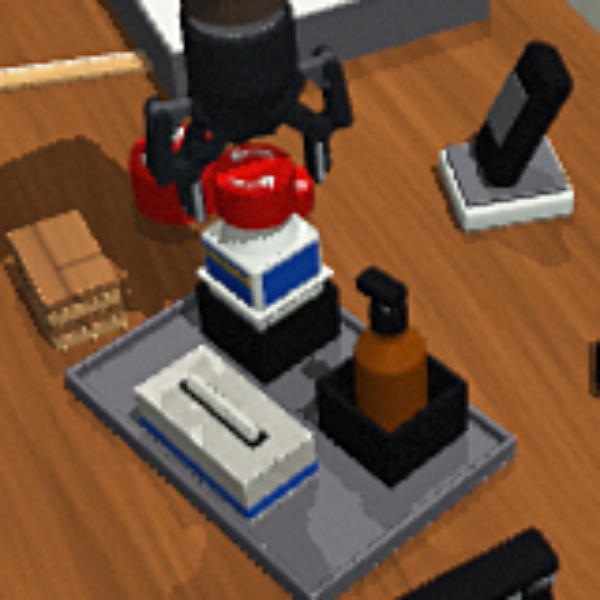

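The fingers stand either side of the cap, which spans about x=242 to 391 in the wrist view and is well centred. Closing now.

Emit:
{"method": "send_rows", "body": {
  "moves": [
    [0,0,0,0],
    [0,0,0,0],
    [0,0,0,0],
    [0,0,0,0],
    [0,0,0,0],
    [0,0,0,0]
  ],
  "claw": -1
}}

```text
clock: 2.6
eef_pos: [0.4969, 0.1672, 0.142]
tool_rot: [0.707, 0.707, 0.001, 0.0]
ft_force: [-1.4, -0.4, 4.8]
grip_width: 0.0574
```

Emit:
{"method": "send_rows", "body": {
  "moves": [
    [0,0,0.002,0],
    [0,0,0.002,0],
    [0,0,0.002,0],
    [0,0,0.002,0],
    [0,0,0,0]
  ]
}}

```text
clock: 3.1
eef_pos: [0.4969, 0.1672, 0.1337]
tool_rot: [0.707, 0.707, 0.001, 0.0]
ft_force: [0.5, 0.3, 3.2]
grip_width: 0.0572
```

Emit:
{"method": "send_rows", "body": {
  "moves": [
    [0,0,0.002,0],
    [0,0,0.001,0],
    [0,0,0.001,0],
    [0,0,0,0]
  ]
}}

```text
clock: 3.5
eef_pos: [0.4969, 0.1672, 0.1302]
tool_rot: [0.707, 0.707, 0.001, 0.0]
ft_force: [-0.8, 0.0, 7.8]
grip_width: 0.0569
```

Emit:
{"method": "send_rows", "body": {
  "moves": [
    [0,0,0.001,0],
    [0,0,0.001,0],
    [0,0,0,0]
  ]
}}

```text
clock: 3.8
eef_pos: [0.497, 0.1672, 0.1285]
tool_rot: [0.707, 0.707, 0.001, 0.0]
ft_force: [-0.8, -0.8, 9.5]
grip_width: 0.0572
```

Emit:
{"method": "send_rows", "body": {
  "moves": [
    [0,0,0.001,0],
    [0,0,0.001,0],
    [0,0,0,0]
  ]
}}

```text
clock: 4.1
eef_pos: [0.4971, 0.1672, 0.1269]
tool_rot: [0.707, 0.707, 0.001, 0.0]
ft_force: [-2.7, -1.3, 11.8]
grip_width: 0.0574
```

Emit:
{"method": "send_rows", "body": {
  "moves": [
    [0,0,0.001,0],
    [0,0,0.001,0],
    [0,0,0,0]
  ]
}}

```text
clock: 4.4
eef_pos: [0.4971, 0.1673, 0.1252]
tool_rot: [0.707, 0.707, 0.001, 0.001]
ft_force: [-3.1, -0.9, 14.1]
grip_width: 0.0568
```

Emit:
{"method": "send_rows", "body": {
  "moves": [
    [0,0,0.001,0],
    [0,0,0.001,0],
    [0,0,0,0]
  ]
}}

```text
clock: 4.7
eef_pos: [0.4973, 0.1673, 0.1242]
tool_rot: [0.707, 0.707, 0.002, 0.001]
ft_force: [-3.7, -1.2, 17.4]
grip_width: 0.0572
```

```bash
python3 - <<'E'
from h import *
o=monitor.get_obs()
ps,ds=cams.camera("side");cv2.imwrite("pics/s4.png",cv2.resize(ps[150:270,220:340],(600,600),interpolation=cv2.INTER_CUBIC))
pc,dc=cams.camera("scene");cv2.imwrite("pics/c4.png",cv2.resize(pc[150:260,310:420],(600,600),interpolation=cv2.INTER_CUBIC))
print(o['clock'],o['joint_pos'].round(3))
E
```

```text
4.7 [ 0.324  0.357 -0.123  1.087  0.     1.895]
```

View pics/s4.png

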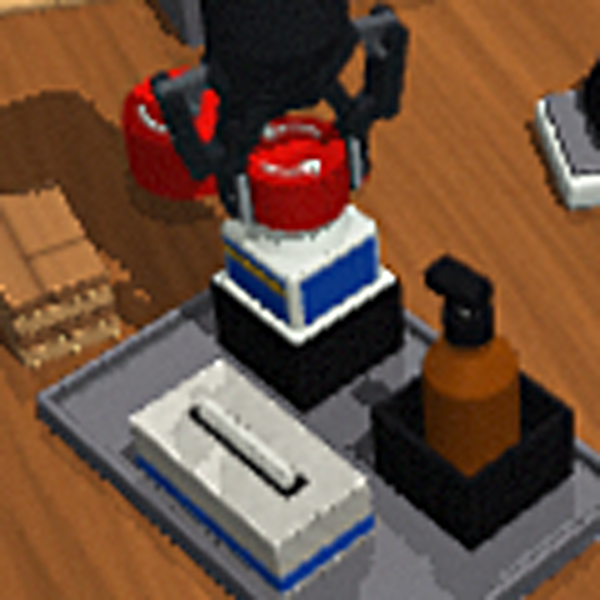

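View pics/c4.png

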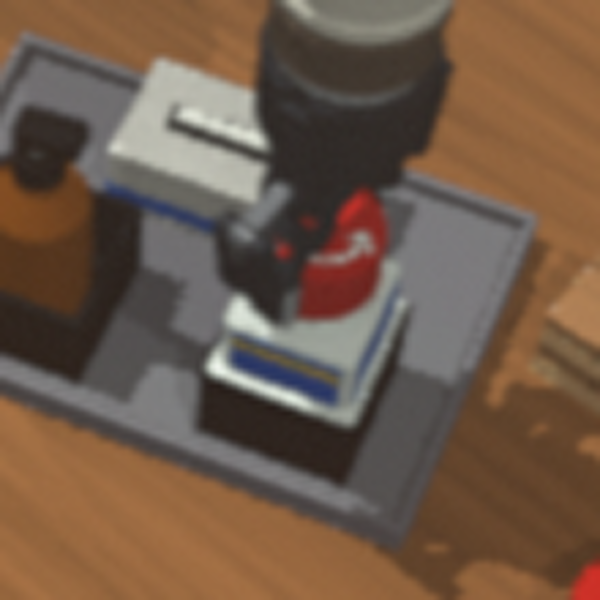

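The bead is on the rim, with no gap at (300,335) in the side crop. Now I'll twist anticlockwise while pressed, which is a negative turn about the downward tool z.

Emit:
{"method": "send_rows", "body": {
  "moves": [
    [0,0,0.001,0],
    [0,0,0,-0.6],
    [0,0,0,-0.8],
    [0,0,0,-0.8],
    [0,0,0,0]
  ]
}}

```text
clock: 5.3
eef_pos: [0.4977, 0.1677, 0.1242]
tool_rot: [0.625, 0.781, 0.002, 0.001]
ft_force: [-6.8, -1.1, 21.8]
grip_width: 0.057
```

Emit:
{"method": "send_rows", "body": {
  "moves": [
    [0,0,0,-0.8],
    [0,0,0,-0.8],
    [0,0,0,-0.8],
    [0,0,0,-0.8],
    [0,0,0,-0.6],
    [0,0,0,0],
    [0,0,0,0]
  ]
}}

```text
clock: 6.0
eef_pos: [0.4975, 0.1678, 0.1242]
tool_rot: [0.466, 0.885, 0.002, 0.001]
ft_force: [-5.1, -0.3, 21.2]
grip_width: 0.0569
```

```bash
python3 - <<'E'
from h import *
o=monitor.get_obs()
print(o['clock'],o['eef_pos'],o['ft_force'],o['ft_torque'],R.from_quat(o['tool_rot']).as_matrix().round(3).tolist())
p,d=cams.camera("wrist");cv2.imwrite("pics/w5.png",p)
E
```

```text
6.0 [0.49753857 0.16781523 0.12419061] [-5.10902326 -0.25294287 21.21515711] [-0.20999073  1.24862883  0.05740959] [[-0.565, 0.825, 0.004], [0.825, 0.565, 0.002], [-0.001, 0.005, -1.0]]
```

View pics/w5.png

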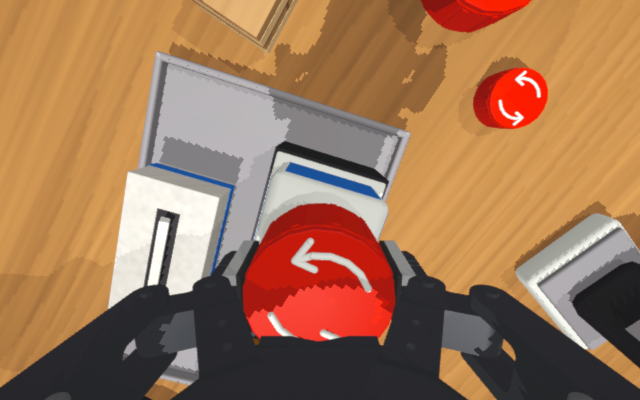

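The arrow sits at the same pixels as before the twist while the tray has turned in the view, so the cap has followed the fingers for 0.60 rad. I'll turn 0.22 more, then lift gently.

Emit:
{"method": "send_rows", "body": {
  "moves": [
    [0,0,0,-0.8],
    [0,0,0,-0.8],
    [0,0,0,-0.6],
    [0,0,0,0],
    [0,0,0,0]
  ]
}}

```text
clock: 6.55
eef_pos: [0.4974, 0.1678, 0.1242]
tool_rot: [0.366, 0.93, 0.002, 0.002]
ft_force: [-7.0, -0.6, 22.3]
grip_width: 0.0569
```

Emit:
{"method": "send_rows", "body": {
  "moves": [
    [0,0,-0.002,0],
    [0,0,-0.002,0],
    [0,0,-0.002,0],
    [0,0,-0.002,0],
    [0,0,0,0]
  ]
}}

```text
clock: 7.05
eef_pos: [0.4973, 0.1677, 0.1299]
tool_rot: [0.366, 0.93, 0.001, 0.001]
ft_force: [-1.8, 1.4, 9.2]
grip_width: 0.0568
```

Emit:
{"method": "send_rows", "body": {
  "moves": [
    [0,0,-0.002,0],
    [0,0,-0.002,0],
    [0,0,-0.002,0],
    [0,0,0,0]
  ]
}}

```text
clock: 7.45
eef_pos: [0.4962, 0.1668, 0.1339]
tool_rot: [0.367, 0.93, -0.0, -0.0]
ft_force: [0.1, 0.1, 0.3]
grip_width: 0.0574
```

Emit:
{"method": "send_rows", "body": {
  "moves": [
    [0,0,-0.002,0],
    [0,0,-0.002,0],
    [0,0,-0.003,0],
    [0,0,-0.003,0],
    [0,0,0,0]
  ]
}}

```text
clock: 7.95
eef_pos: [0.4969, 0.1671, 0.1449]
tool_rot: [0.367, 0.93, 0.0, 0.0]
ft_force: [-0.2, -0.7, 0.3]
grip_width: 0.0567
```

Emit:
{"method": "send_rows", "body": {
  "moves": [
    [0,0,-0.01,0],
    [0,0,-0.015,0],
    [0,0,-0.015,0],
    [0,0,-0.015,0],
    [0,0,-0.015,0],
    [0,0,-0.01,0],
    [0,0,-0.007,0],
    [0,0,0,0],
    [0,0,0,0],
    [0,0,0,0]
  ]
}}

```text
clock: 8.95
eef_pos: [0.496, 0.1669, 0.2305]
tool_rot: [0.367, 0.93, -0.001, -0.001]
ft_force: [-0.9, 0.8, -0.1]
grip_width: 0.0571
```

```bash
python3 - <<'E'
from h import *
o=monitor.get_obs()
print(o['clock'],o['eef_pos'],o['ft_force'],o['joint_vel'].round(4))
for n in ["side","scene","wrist"]:
    p,d=cams.camera(n);np.save(f"pics/{n}6.npy",d);cv2.imwrite(f"pics/{n}6raw.png",p)
    c={"side":p[110:270,210:370],"scene":p[120:260,300:440],"wrist":p}[n]
    cv2.imwrite(f"pics/{n}6.png",c if n=="wrist" else cv2.resize(c,(600,600),interpolation=cv2.INTER_CUBIC))
    T,K=Tof(n,o);m=red(p);k,l,s,_=cv2.connectedComponentsWithStats(m)
    for j in range(1,k):
        if s[j,4]<60: continue
        v,u=np.nonzero((l==j)&(d>0));P=pts(u,v,d[v,u],T,K)
        P=P[P[:,2]>0.18]
        if len(P)>30: print(n,len(P),((P.min(0)+P.max(0))/2).round(3),np.percentile(P[:,2],[2,50,98]).round(3))
E
```

```text
8.95 [0.49602069 0.16685326 0.23046261] [-0.92487045  0.79853538 -0.10455859] [ 0.      0.0019 -0.0003  0.0013 -0.001   0.0001]
side 228 [0.506 0.161 0.272] [0.239 0.267 0.293]
scene 144 [0.508 0.159 0.284] [0.245 0.269 0.3  ]
wrist 15276 [0.495 0.167 0.27 ] [0.243 0.269 0.271]
```

View pics/side6.png

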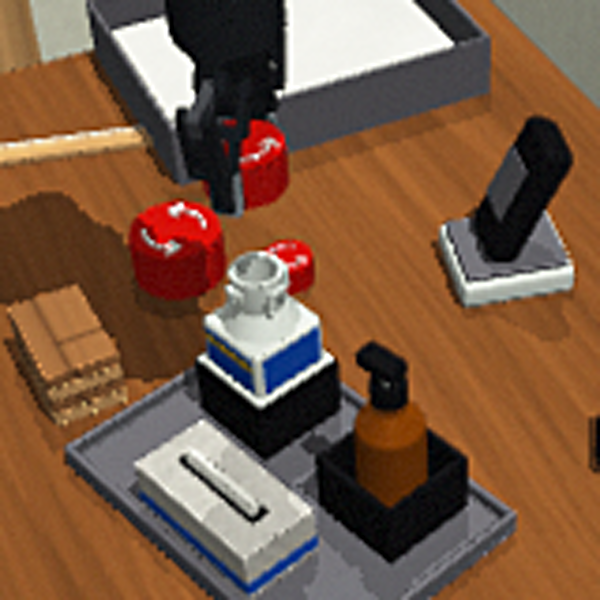

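View pics/scene6.png

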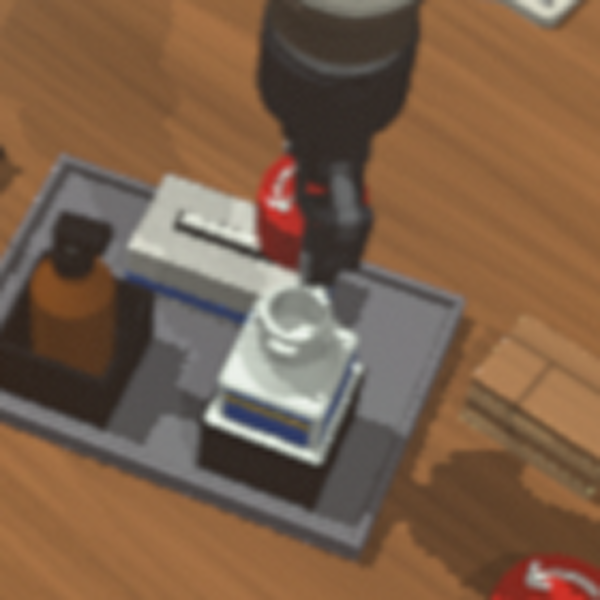

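View pics/wrist6.png

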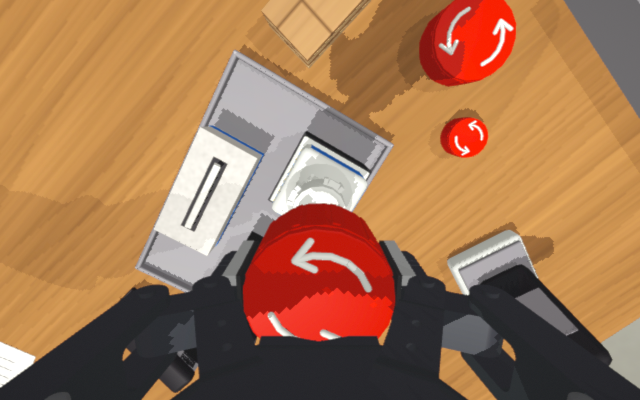

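```bash
python3 - <<'E'
from h import *
for n in ["side","scene"]:
    d=np.load(f"pics/{n}6.npy");T,K=Tof(n);v,u=np.nonzero(d>0);P=pts(u,v,d[v,u],T,K)
    P=P[(np.hypot(P[:,0]-.497,P[:,1]-.167)<.024)&(P[:,2]>.14)&(P[:,2]<.185)]
    t=P[P[:,2]>np.percentile(P[:,2],90)-0.006];print(n,np.percentile(P[:,2],[50,90,97]).round(4),((t.min(0)+t.max(0))/2).round(4))
E
```

```text
side [0.1525 0.1599 0.1611] [0.4978 0.1651 0.1583]
scene [0.1533 0.1595 0.1608] [0.4984 0.1677 0.1582]
```

```bash
python3 - <<'E'
from workcell import monitor,order
print(order.job_done());o=monitor.get_obs();print(o['clock'],o['eef_pos'],o['grip_width'])
E
```

```text
the job is handed in; nothing more can be done
None
the job is handed in; nothing more can be done
```

I pushed the bottle home through its gripped cap, pressed the cap to its stop and twisted it about 0.82 rad anticlockwise. I then lifted it straight up and handed the job in at about 9 s, still holding it. No verdict was reported.

Last checks, all taken before handing in:
- **Bottle:** the bead was on the well rim in both views before the twist. Afterwards the mouth rim measured 0.158–0.160 m high, matching the 0.158 m expected when home and not the 0.170 m of a proud bottle.
- **Cap:** it was held at 57 mm opening, level and still. Its lower edge was about 77 mm above the mouth, and it was within about 3 mm of the bottle's axis.
- **Cap position by camera:** the side and scene views gave cap centres about 1 cm off the wrist camera's. Both views were partly blocked by the fingers, so I relied on the wrist camera and the gripper's own position.
- **Forces:** the push peaked at about 22 N, and the force was near zero while lifting, so the bottle was not dragged up.
- **Other items:** nothing looked moved in the last pictures. I did not measure each item's position.

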